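# Make up two oral-surgery sets for the pouch sealer

## Task

Make up the two surgery sets: in the broad tray with three bays go the left-hand cheek retractor (along the long bay), the large steel bowl (in the bigger of the two side bays) and the bur stand (along the smaller side bay, parallel to the rib between the two); in the narrow tray with two bays go the right-hand retractor (along the long bay) and the small bowl (in the short bay at the end). Set each piece down gently, flat or upright on the floor of its own bay and not on a rib or rim, the bowls open side up and the retractors lip up, and let go of it. Leave the straight raspatory where it lies.

Things in the scene. Friction and masses are not known exactly. Their poses are not given: they have to be found in the camera images.
- tray_broad: Broad steel tray, 176 (x) by 167 (y) mm; stays put. Origin: centre of underside. Floor top z = 2; rim 3 thick, top z = 10; ribs 3 thick, tops z = 7. Bays (tray frame, mm): long bay 170 by 76, centre (0, -42.5); bigger side bay 102 (x) by 82 (y), centre (-34, 39.5); smaller side bay 65 (x) by 82 (y), centre (52.5, 39.5).
- tray_narrow: Narrow steel tray, 239 (x) by 82 (y) mm; stays put. Origin: centre of underside. Floor top z = 2; rim 3 thick, top z = 10; rib 3 thick, top z = 7. Bays (tray frame, mm): long bay 170 by 76, centre (-31.5, 0); short end bay 60 (x) by 76 (y), centre (86.5, 0).
- retractor_left: Left-hand steel cheek retractor, L-shaped, 126 (x) by 52 (y) mm, lip up. Origin: centre of that footprint, underside. Grooved handle 14 wide, 22 high, x -63 to 27, centre line y = -19; grip across it near x = 6 (it balances at x = 9). With the handle towards you the flat blade (3 thick, x 33 to 63) turns off to the left (+y); lip 18 high at y = +24.5. Mirror image of the right-hand one. 60-125 g.
- retractor_right: Right-hand steel cheek retractor, L-shaped, 126 (x) by 52 (y) mm, lip up. Origin: centre of that footprint, underside. Grooved handle 14 wide, 22 high, x -63 to 27, centre line y = +19; grip across it near x = 6 (it balances at x = 9). With the handle towards you the flat blade (3 thick, x 33 to 63) turns off to the right (-y); lip 18 high at y = -24.5. Mirror image of the left-hand one. 60-125 g.
- bowl_large: Large round steel bowl, open at the top, near-straight sides, 60 mm across at the rim, 58 mm low down, 42 mm high, wall 3 mm. Origin: centre of its underside, z up. 55 to 110 g.
- bowl_small: Small round steel bowl of the same make, 40 mm across at the rim, 38 mm low down, 32 mm high, wall 3 mm. Origin: centre of its underside, z up. 28 to 56 g.
- bur_stand: Bur stand: plain aluminium block 62 mm (x) by 24 mm (y) by 26 mm high, with a row of six little burs standing 14 mm out of its top (to 40 mm). Origin: centre of its underside. Best gripped across the 24 mm. 60 to 125 g.
- raspatory: Straight raspatory, not part of either set: the same grooved handle (14 mm wide, 22 mm high, from x = -75 to +15 mm) with a straight slim shank to x = 81 mm, no side blade. Origin: on its centre line at the underside. To be left where it lies.

How it is judged (in metres and radians):
At the end, for the whole second after the job is handed in: All five lie flat on the floor of their own bays, origins from the bay centre (along x, across y): retractors 23, 14 mm, along the bay to 0.25 rad; large bowl 23, 13; bur stand 22, 13, along y to 0.4 rad; small bowl 12, 20; lean under 0.06 rad, at rest; raspatory within 30 mm of its start (x of retractor_left in the frame of tray_broad between -0.023 and 0.023 m and y of retractor_left in the frame of tray_broad between -0.0565 and -0.0285 m and z of retractor_left in the frame of tray_broad between -0.001 and 0.005 m and angle between each of retractor_left, bowl_large, bur_stand, retractor_right, bowl_small's own z axis and vertical below 0.06 rad and linear speed of each of retractor_left, bowl_large, bur_stand, retractor_right, bowl_small below 0.02 m/s and angular speed of each of retractor_left, bowl_large, bur_stand, retractor_right, bowl_small below 0.2 rad/s and angle between the x axis of retractor_left and the x axis of tray_broad, either way round below 0.25 rad and x of bowl_large in the frame of tray_broad between -0.057 and -0.011 m and y of bowl_large in the frame of tray_broad between 0.0265 and 0.0525 m and z of bowl_large in the frame of tray_broad between -0.001 and 0.005 m and x of bur_stand in the frame of tray_broad between 0.0305 and 0.0745 m and y of bur_stand in the frame of tray_broad between 0.0265 and 0.0525 m and z of bur_stand in the frame of tray_broad between -0.001 and 0.005 m and angle between the x axis of bur_stand and the y axis of tray_broad, either way round below 0.4 rad and x of retractor_right in the frame of tray_narrow between -0.0545 and -0.0085 m and y of retractor_right in the frame of tray_narrow between -0.014 and 0.014 m and z of retractor_right in the frame of tray_narrow between -0.001 and 0.005 m and angle between the x axis of retractor_right and the x axis of tray_narrow, either way round below 0.25 rad and x of bowl_small in the frame of tray_narrow between 0.0745 and 0.0985 m and y of bowl_small in the frame of tray_narrow between -0.02 and 0.02 m and z of bowl_small in the frame of tray_narrow between -0.001 and 0.005 m and distance of raspatory from where it was at the start of the episode below 0.03 m); the robot touches nothing.
It fails at once if a piece is dropped or thrown into its tray (over 0.9 m/s within 15 mm of the tray floor, as from 40 mm up) ((horizontal distance between retractor_left and tray_broad below 0.13 m and z of retractor_left in the frame of tray_broad below 0.017 m and linear speed of retractor_left above 0.9 m/s) or (horizontal distance between bowl_large and tray_broad below 0.13 m and z of bowl_large in the frame of tray_broad below 0.017 m and linear speed of bowl_large above 0.9 m/s) or (horizontal distance between bur_stand and tray_broad below 0.13 m and z of bur_stand in the frame of tray_broad below 0.017 m and linear speed of bur_stand above 0.9 m/s) or (horizontal distance between retractor_right and tray_narrow below 0.13 m and z of retractor_right in the frame of tray_narrow below 0.017 m and linear speed of retractor_right above 0.9 m/s) or (horizontal distance between bowl_small and tray_narrow below 0.13 m and z of bowl_small in the frame of tray_narrow below 0.017 m and linear speed of bowl_small above 0.9 m/s)).
It fails at once if the straight raspatory is pushed or carried more than 30 mm from where it lay (distance of raspatory from where it was at the start of the episode above 0.03 m).
It also fails if it takes over 131 s, if anything falls off the work surface, if the arm or the gripper's body presses on something with over 40 N, if the wrist force passes 120 N, or if a joint passes its speed limit or range.

## Robot

A 7-joint arm with a two-finger parallel gripper is mounted at the origin on the work surface. World frame = base frame: x ahead of the robot, y to its left, z up, the work surface at z = 0. Lengths are in m, angles in degrees, forces in N, time in s.
With the tool pointing down it reaches from about 0.4 to 0.875 m from the base axis. Payload 6.5 kg.
Tool frame: the origin (TCP) lies on the mounting face of the last link; the fingertips stand 173 mm ahead of it and the grasp point (between the pads) lies r.tcp_to_grasp ahead of it (r.tcp_to_grasp is the distance from the TCP to the grasp point, in m); z points along the fingers, y is the line along which they close (so a half turn about z gives the same grasp; the last joint's range is limited). The gripper opens to 85 mm and grips with 20 to 120 N. Pads are 22 mm wide; open, the fingers measure 114 mm over their backs; the gripper's body (76 mm by 85 mm) begins 54 mm behind the grasp point. The pads swing forward as they close: fully open they stand 13 mm farther back than shut.
Start: joints at [-80.799, 30.733, -0.252, 88.115, 0.149, 61.152, -4.079], TCP at [0.146, 0.633, 0.405] pointing down, gripper open.
Joint ranges: [-154.64, 154.64], [-21.42, 123.67], [-72.66, 72.17], [13.99, 137.28], [-74.86, 254.86], [10.95, 109.41], [-158.01, 158.01]. Speed limits (degrees/s): [136.94, 136.94, 180, 180, 180, 180, 180].

## Interface

Orientations are given as a 3x3 rotation matrix whose columns are the frame's x, y, z axes.
In Python, from plant import observe, eyes, job_done, r gives the robot as it stands.
- The arm moves only by the shell command python3 -m crank 'ROWS' [FORCE]. ROWS is JSON, a list of rows, each a list of 7 numbers: the finger opening in cm, from 0 to 8.54, then the shift along the tool's x, y, z in cm, then the turn, a rotation vector about the tool's x, y, z in degrees. A call has 1 to 10 rows; each row shifts and turns the commanded pose from where the row before left it, along the tool's axes as they then stand; what a row does not reach is not made up. A row lasts 1/8 s, in which the tool goes at most 62.5 mm and 10.7 degrees, less where a joint would pass 70% of its speed; a pose out of reach is approached as far as the arm can. A call with a gripper value outside its range is refused whole. The fingers move at their own pace and stop on an object; FORCE is the grip in N (left out, the last holds). Time passes only in rows, so rows that do not move let the fingers close. It gives the time, the measured TCP pose, the force, the opening and the grip force at its end, in the units of the state.
- observe(): the state, without advancing time (a new reading comes with each control period).
- eyes.grab_frame(name): name is "side" or "top" or "wrist"; returns (picture, depth): 420x560x3 uint8, blue, green, red; 420x560 float32, m along the optical axis (not along the pixel's ray), 0 where there is no reading.
- eyes.camera_params(name): a dict with "camera_matrix" (3x3 intrinsics, pixels), "distortion" ([k1, k2, p1, p2, k3] as OpenCV has them; the pictures are not rectified), "origin" and "rotation" of the camera in the world. Camera axes: x right, y down, z forward; pixel columns grow to the right and rows downward; lengths in m; the calibration is good to about 2 mm. A picture is of the moment at which its call begins: read the wrist's pose just before it. camera_params takes no time and is no camera call; for the wrist camera it gives the pose at the moment of the call.
- job_done(): hands the job in; it is judged then, once.
The state is a dict: "time_s": time; "joints": joint angles; "joint_vel": joint speeds; "joint_efforts": joint torques, N m; "position": TCP position; "ee_rot": TCP orientation; "ft_force": force on the tool from outside, world axes, zero at the start; "moment": the same for the moment, N m; "grip_width": finger opening in m; "grasp_force": force on a finger pad.
Only numpy, scipy, OpenCV 4.12 (cv2) and the standard library are available. Lean on these libraries where they do the work, as an engineer would, in place of code of your own. Each camera call takes 0.05 s, during which the arm holds its last target. There are 200 camera calls.

## Working session

There is one attempt and no reset: what is moved stays moved. The work goes in short steps, Python scripts to look and compute and a shell command to move; the robot and the scene stay as the last step left them, time stands still between calls to the robot, and variables do not carry over. Pictures are saved under pics/ and viewed, at most 15 in all, crops included, and the job is handed in when it is done.

```bash
ls; mkdir -p pics
python3 - <<'E'
from plant import observe, eyes, r
import cv2,numpy as np
o=observe();print(o['time_s'],o['position'],np.round(o['ee_rot'],3),r.tcp_to_grasp)
for n in('top','side','wrist'):
    p,d=eyes.grab_frame(n);cv2.imwrite(f'pics/{n}0.png',p);np.save(f'pics/{n}0.npy',d)
    c=eyes.camera_params(n);print(n,np.round(c['camera_matrix'],1).tolist(),c['distortion'],np.round(c['origin'],3),np.round(c['rotation'],3).tolist(), (d==0).mean())
E
```

```text
pics
0.0 [0.14607919 0.63304274 0.40378238] [[-0.974  0.225 -0.   ]
 [ 0.225  0.974 -0.002]
 [-0.    -0.002 -1.   ]] 0.1547
top [[525.0, 0.0, 285.5], [0.0, 525.0, 213.8], [0.0, 0.0, 1.0]] [-0.12776742  0.          0.          0.          0.        ] [0.326 0.019 1.263] [[0.02, -0.982, 0.19], [-1.0, -0.022, -0.009], [0.013, -0.19, -0.982]] 0.003945578231292517
side [[466.1, 0.0, 282.4], [0.0, 466.1, 210.1], [0.0, 0.0, 1.0]] [0.01975697 0.         0.         0.         0.        ] [0.377 0.704 0.633] [[-0.97, -0.15, 0.192], [-0.244, 0.622, -0.744], [-0.008, -0.768, -0.64]] 0.003903061224489796
wrist [[359.4, 0.0, 280.3], [0.0, 359.4, 210.3], [0.0, 0.0, 1.0]] [-0.07921798  0.          0.          0.          0.        ] [0.068 0.65  0.374] [[0.225, 0.925, 0.305], [0.974, -0.214, -0.071], [-0.001, 0.313, -0.95]] 0.00399234693877551
```

View pics/top0.png

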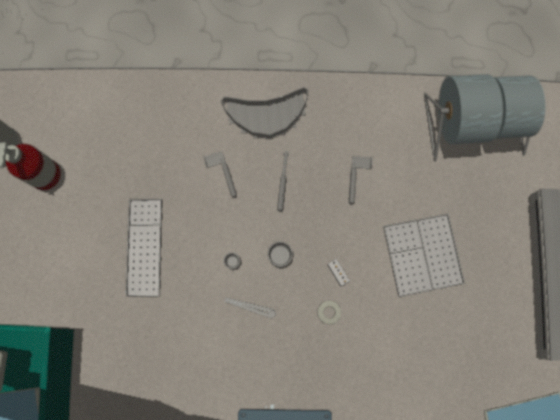

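View pics/side0.png

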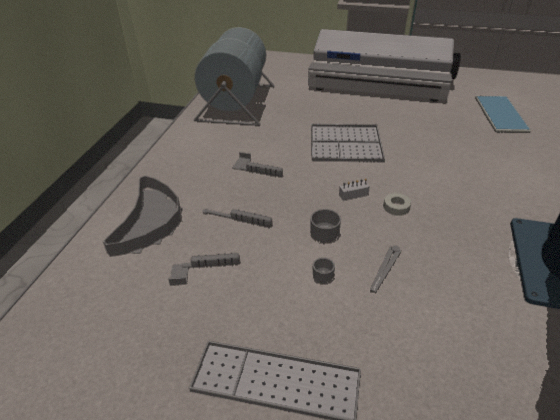

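```bash
cat > h.py <<'E'
from plant import observe, eyes, r
import cv2,numpy as np
def world(c,uv,depth=None,z=None):
    "pixels (N,2) -> world, by depth along axis or on plane z"
    uv=np.asarray(uv,float).reshape(-1,1,2)
    n=cv2.undistortPoints(uv,np.array(c['camera_matrix']),np.array(c['distortion']))[:,0]
    ray=np.c_[n,np.ones(len(n))]@np.array(c['rotation']).T
    o=np.array(c['origin'])
    s=np.asarray(depth).ravel() if depth is not None else (z-o[2])/ray[:,2]
    return o+ray*np.reshape(s,(-1,1))
def cloud(c,d):
    v,u=np.mgrid[:d.shape[0],:d.shape[1]]
    return world(c,np.dstack([u,v]),d).reshape(*d.shape,3)
def go(grasp,yaw=None):
    "print tool-axis shift (cm) and turn (deg) to bring grasp point to target, closing axis at yaw deg (mod 180)"
    o=observe();R=np.array(o['ee_rot']);p=np.array(o['position'])
    t=0
    if yaw is not None:
        cur=np.degrees(np.arctan2(R[1,1],R[0,1]));t=(yaw-cur+90)%180-90
    g=p+r.tcp_to_grasp*R[:,2]
    print('grasp',g.round(4),'shift cm BEFORE turn',((np.array(grasp)-g)@R*100).round(2),'turn about tool z',round(-t,1),'tilt',R[:,2].round(3))
    a=np.radians(t);Z=np.array([[np.cos(a),-np.sin(a),0],[np.sin(a),np.cos(a),0],[0,0,1]])
    print('   shift AFTER turn',((np.array(grasp)-g)@(Z@R)*100).round(2))
E
python3 - <<'E'
from h import *
for n in('top','side'):
    c=eyes.camera_params(n);d=np.load(f'pics/{n}0.npy');P=cloud(c,d)
    z=P[...,2];print(n,'table z',np.median(z[(P[...,0]>.3)&(P[...,0]<.7)&(abs(P[...,1])<.4)&(d>0)]), 'std',np.std(z[(abs(z)<.01)]))
    m=((z>.011)&(z<.06)&(d>0)&(P[...,0]>.3)&(P[...,0]<.85)&(abs(P[...,1])<.5)).astype(np.uint8)
    k,L,S,C=cv2.connectedComponentsWithStats(m)
    for i in range(1,k):
        if S[i,4]<25: continue
        q=P[L==i];xy=q[:,:2].astype(np.float32);(cx,cy),(w,h),a=cv2.minAreaRect(xy)
        print(C[i].round(),S[i,4],'rect',round(cx,3),round(cy,3),'size',round(w,3),round(h,3),round(a,1),'z',np.percentile(q[:,2],[50,95]).round(3))
p=cv2.imread('pics/top0.png')[140:320,110:480]
cv2.imwrite('pics/topc.png',cv2.resize(p,None,fx=2.1,fy=2.1,interpolation=cv2.INTER_CUBIC))
E
```

```text
top table z -0.0004740558270510675 std 0.0028368650674740065
[264. 125.] 295 rect 0.804 0.069 size 0.085 0.208 1.7 z [0.025 0.034]
[444. 132.] 39 rect 0.771 -0.379 size 0.043 0.004 6.8 z [0.053 0.058]
[437. 146.] 79 rect 0.74 -0.366 size 0.049 0.01 3.3 z [0.035 0.058]
[229. 179.] 203 rect 0.651 0.149 size 0.09 0.014 19.4 z [0.02  0.025]
[353. 185.] 209 rect 0.644 -0.156 size 0.015 0.09 85.2 z [0.02  0.025]
[281. 192.] 203 rect 0.622 0.019 size 0.014 0.09 85.1 z [0.021 0.024]
[280. 252.] 164 rect 0.469 0.02 size 0.059 0.059 2.4 z [0.039 0.044]
[231. 259.] 96 rect 0.451 0.134 size 0.038 0.038 35.4 z [0.029 0.034]
[338. 272.] 282 rect 0.429 -0.12 size 0.062 0.025 31.9 z [0.025 0.035]
[329. 312.] 341 rect 0.334 -0.1 size 0.054 0.055 1.1 z [0.018 0.022]
side table z 0.00010665254542768787 std 0.0019519415565206976
[232. 107.] 363 rect 0.785 -0.37 size 0.028 0.129 89.2 z [0.045 0.058]
[244. 154.] 30 rect 0.705 -0.201 size 0.005 0.031 80.2 z [0.015 0.018]
[264. 168.] 231 rect 0.641 -0.154 size 0.019 0.089 84.2 z [0.019 0.022]
[354. 188.] 358 rect 0.428 -0.118 size 0.062 0.027 32.1 z [0.024 0.037]
[150. 227.] 834 rect 0.806 0.072 size 0.212 0.087 89.9 z [0.023 0.032]
[397. 202.] 355 rect 0.335 -0.097 size 0.055 0.056 31.1 z [0.018 0.02 ]
[325. 224.] 718 rect 0.467 0.021 size 0.06 0.059 78.8 z [0.029 0.042]
[251. 217.] 308 rect 0.62 0.021 size 0.018 0.089 83.4 z [0.019 0.023]
[215. 259.] 400 rect 0.649 0.15 size 0.088 0.018 21.1 z [0.019 0.022]
[323. 269.] 375 rect 0.45 0.135 size 0.038 0.041 11.0 z [0.024 0.032]
[177. 279.] 59 rect 0.697 0.212 size 0.028 0.006 19.9 z [0.016 0.018]
```

View pics/topc.png

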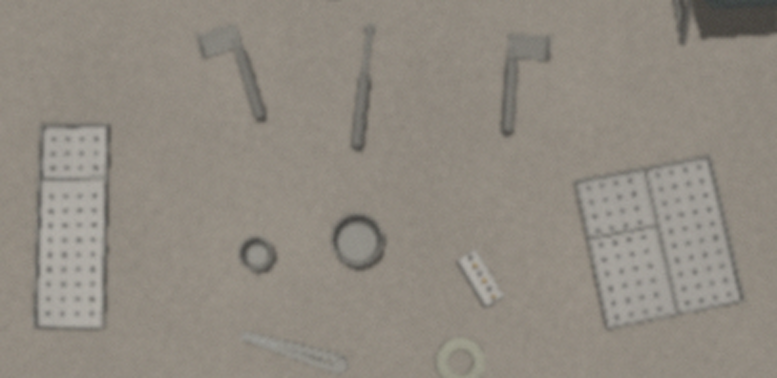

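Run:
```python
from h import *
from scipy import ndimage
for n in('top','side'):
    c=eyes.camera_params(n);g=cv2.cvtColor(cv2.imread(f'pics/{n}0.png'),cv2.COLOR_BGR2GRAY)
    d=np.load(f'pics/{n}0.npy');P=cloud(c,d)
    bg=np.median(g[(abs(P[...,2])<.01)])
    for nm,box in(('broad',(.33,.66,-.5,-.22)),('narrow',(.3,.66,.25,.45))):
        m=((g>bg+ (22 if n=='top' else 20))&(P[...,0]>box[0])&(P[...,0]<box[1])&(P[...,1]>box[2])&(P[...,1]<box[3])).astype(np.uint8)
        m=cv2.morphologyEx(m,cv2.MORPH_CLOSE,np.ones((7,7)));m=cv2.morphologyEx(m,cv2.MORPH_OPEN,np.ones((5,5)))
        vu=np.argwhere(m);q=world(c,vu[:,::-1],z=.002)[:,:2].astype(np.float32)
        (cx,cy),(w,h),a=cv2.minAreaRect(q)
        print(n,nm,bg,m.sum(),round(cx,4),round(cy,4),'size',round(w,3),round(h,3),'ang',round(a,1))
```

```text
top broad 139.0 631 0.4644 -0.2953 size 0.064 0.103 ang 89.1
top narrow 139.0 2552 0.4792 0.3498 size 0.226 0.069 ang 1.8Traceback (most recent call last):
  File "<stdin>", line 10, in <module>
  File "h.py", line 6, in world
    n=cv2.undistortPoints(uv,np.array(c['camera_matrix']),np.array(c['distortion']))[:,0]
      ~~~~~~~~~~~~~~~~~~~^^^^^^^^^^^^^^^^^^^^^^^^^^^^^^^^^^^^^^^^^^^^^^^^^^^^^^^^^^^
cv2.error: OpenCV(4.12.0) /io/opencv/modules/calib3d/src/undistort.dispatch.cpp:347: error: (-215:Assertion failed) CV_IS_MAT(_src) && CV_IS_MAT(_dst) && (_src->rows == 1 || _src->cols == 1) && (_dst->rows == 1 || _dst->cols == 1) && _src->cols + _src->rows - 1 == _dst->rows + _dst->cols - 1 && (CV_MAT_TYPE(_src->type) == CV_32FC2 || CV_MAT_TYPE(_src->type) == CV_64FC2) && (CV_MAT_TYPE(_dst->type) == CV_32FC2 || CV_MAT_TYPE(_dst->type) == CV_64FC2) in function 'cvUndistortPointsInternal'
```

Run:
```python
from h import *
c=eyes.camera_params('top')
for nm,q in(('narrow',[(42,125),(110,125),(104,328),(36,328)]),('broad',[(575,182),(709,157),(742,299),(608,328)])):
    W=world(c,np.array(q)/2.1+[110-.26,140-.26],z=.008)[:,:2]
    print(nm,W.round(3).tolist(),W.mean(0).round(4),'sides',np.linalg.norm(W-np.roll(W,-1,0),axis=1).round(3),'yaw',[round(float(np.degrees(np.arctan2(*(W[i]-W[j])[::-1]))),1) for i,j in((0,3),(1,2))])
g=cv2.cvtColor(cv2.imread('pics/top0.png'),cv2.COLOR_BGR2GRAY)
e=cv2.morphologyEx(cv2.adaptiveThreshold(g,255,0,1,31,-8),cv2.MORPH_CLOSE,np.ones((3,3)))
k,L,S,C=cv2.connectedComponentsWithStats(e)
for i in range(1,k):
    if S[i,4]>300 and 100<C[i][0]<480 and 180<C[i][1]<320:
        q=world(c,np.argwhere(L==i)[:,::-1],z=.003)[:,:2].astype(np.float32);print(S[i,4],C[i].round(),np.round(cv2.minAreaRect(q)[0],4),np.round(cv2.minAreaRect(q)[1],3),round(cv2.minAreaRect(q)[2],1))
c=eyes.camera_params('side')
for nm,q in(('narrow',[(193,382),(209,346),(359,362),(354,415)]),('broad',[(310,125),(379,125),(383,160),(312,161)])):
    W=world(c,q,z=.008)[:,:2]; print('side',nm,W.round(3).tolist(),W.mean(0).round(4))
```

```text
narrow [[0.597, 0.393], [0.598, 0.312], [0.363, 0.304], [0.36, 0.383]] [0.4797 0.3477] sides [0.081 0.236 0.078 0.236] yaw [2.4, 1.8]
broad [[0.543, -0.232], [0.576, -0.393], [0.41, -0.427], [0.375, -0.268]] [ 0.4758 -0.3301] sides [0.164 0.17  0.162 0.172] yaw [12.1, 11.4]
205315 [292. 199.] [0.6255 0.0171] [1.133 1.597] 1.5
side narrow [[0.596, 0.385], [0.595, 0.323], [0.366, 0.295], [0.363, 0.378]] [0.48   0.3454]
side broad [[0.58, -0.386], [0.401, -0.428], [0.376, -0.262], [0.541, -0.218]] [ 0.4744 -0.3238]
```

```bash
python3 -c "
from h import *
go([.4505,.1345,.10],92)"
```

```text
grasp [0.1461 0.6329 0.2493] shift cm BEFORE turn [-40.87 -41.7   14.99] turn about tool z -15.0 tilt [-0.    -0.001 -1.   ]
   shift AFTER turn [-28.69 -50.85  15.  ]
```

```bash
python3 -m crank '[[8.5,0,0,0,0,0,-7.5],[8.5,0,0,0,0,0,-7.5],[8.5,-2.4,-4.24,1.25,0,0,0],[8.5,-2.4,-4.24,1.25,0,0,0],[8.5,-2.4,-4.24,1.25,0,0,0],[8.5,-2.4,-4.24,1.25,0,0,0],[8.5,-2.4,-4.24,1.25,0,0,0],[8.5,-2.4,-4.24,1.25,0,0,0]]' 60 && python3 -m crank '[[8.5,-2.4,-4.24,1.25,0,0,0],[8.5,-2.4,-4.24,1.25,0,0,0],[8.5,-2.4,-4.24,1.25,0,0,0],[8.5,-2.4,-4.24,1.25,0,0,0],[8.5,-2.4,-4.24,1.25,0,0,0],[8.5,-2.4,-4.24,1.25,0,0,0],[8.5,0,0,0,0,0,0]]'
python3 - <<'E'
from h import *
go([.4505,.1345,.024],92)
c=eyes.camera_params('wrist');p,d=eyes.grab_frame('wrist');cv2.imwrite('pics/w1.png',p)
P=cloud(c,d)
m=((P[...,2]>.015)&(P[...,2]<.045)&(d>0)&(abs(P[...,0]-.45)<.05)&(abs(P[...,1]-.134)<.05)).astype(np.uint8)
print(cv2.minAreaRect(P[m>0][:,:2].astype(np.float32)),m.sum())
E
```

```text
time_s: 1.15
position: [0.2996, 0.3827, 0.3293]
ee_rot: [[-0.999, -0.035, 0.0], [-0.035, 0.999, 0.0], [-0.0, 0.0, -1.0]]
ft_force: [0.2, 0.6, -0.6]
grip_width: 0.085
grasp_force: 0.0
time_s: 2.02
position: [0.4531, 0.131, 0.2539]
ee_rot: [[-1.0, -0.028, -0.001], [-0.028, 1.0, -0.002], [0.001, -0.002, -1.0]]
ft_force: [-0.7, 0.8, 0.6]
grip_width: 0.0849
grasp_force: 0.0
grasp [0.453  0.1306 0.0992] shift cm BEFORE turn [0.24 0.41 7.52] turn about tool z -0.4 tilt [-0.001 -0.002 -1.   ]
   shift AFTER turn [0.23 0.41 7.52]
((0.45120367407798767, 0.13228115439414978), (0.03918670490384102, 0.038761772215366364), 0.6585009694099426) 2127
```

View pics/w1.png

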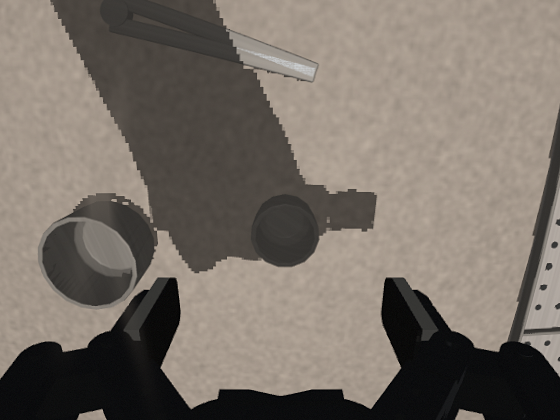

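```bash
python3 -m crank '[[8.5,0.2,0.25,2.5,0,0,0],[8.5,0,0,2.5,0,0,0],[8.5,0,0,2.5,0,0,0],[8.5,0,0,0,0,0,0],[3.0,0,0,0,0,0,0],[3.0,0,0,0,0,0,0],[3.0,0,0,0,0,0,0],[3.0,0,0,0,0,0,0],[3.0,0,0,0,0,0,0],[3.0,0,0,0,0,0,0]]' 50; python3 -c "
from h import *
go([.566,.351,.10],92)"
```

```text
time_s: 3.32
position: [0.4501, 0.1376, 0.1809]
ee_rot: [[-0.999, -0.035, 0.001], [-0.035, 0.999, 0.001], [-0.001, 0.001, -1.0]]
ft_force: [-2.9, -0.4, 11.7]
grip_width: 0.0383
grasp_force: 48.8
grasp [0.4503 0.1377 0.0262] shift cm BEFORE turn [-12.32  20.92  -7.34] turn about tool z 0.0 tilt [ 0.001  0.001 -1.   ]
   shift AFTER turn [-12.31  20.92  -7.34]
```

```bash
python3 -m crank '[[3,0,0,-2.5,0,0,0],[3,0,0,-3,0,0,0],[3,-2,3.5,-2,0,0,0],[3,-2,3.5,0,0,0,0],[3,-2,3.5,0,0,0,0],[3,-2,3.5,0,0,0,0],[3,-2,3.5,0,0,0,0],[3,-2,3.4,0,0,0,0],[3,0,0,0,0,0,0]]'
python3 - <<'E'
from h import *
go([.566,.351,.026],92)
c=eyes.camera_params('wrist');p,d=eyes.grab_frame('wrist');cv2.imwrite('pics/w2.png',p)
E
```

```text
time_s: 4.45
position: [0.5623, 0.3538, 0.2552]
ee_rot: [[-0.999, -0.038, 0.001], [-0.038, 0.999, 0.003], [-0.001, 0.003, -1.0]]
ft_force: [0.7, -0.3, -1.1]
grip_width: 0.0385
grasp_force: 50.3
grasp [0.5625 0.3542 0.1005] shift cm BEFORE turn [-0.32 -0.36  7.44] turn about tool z 0.2 tilt [ 0.001  0.003 -1.   ]
   shift AFTER turn [-0.32 -0.35  7.44]
```

View pics/w2.png

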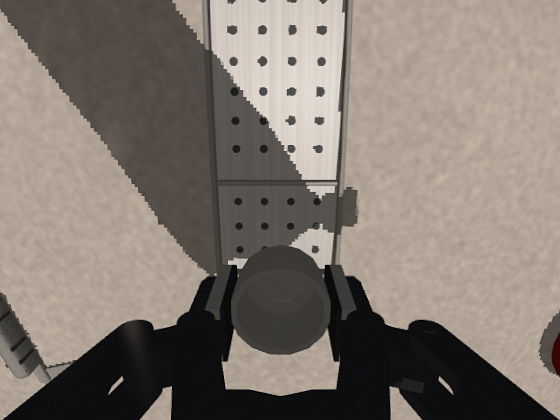

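Run:
```python
from h import *
c=eyes.camera_params('wrist')
print(world(c,[(217,182),(338,182)],z=.006).round(4))
print('rim outer',world(c,[(212,100),(348,100)],z=.010).round(4))
```

```text
[[0.5367 0.3105 0.006 ]
 [0.534  0.3861 0.006 ]]
rim outer [[0.4871 0.309  0.01  ]
 [0.4843 0.3873 0.01  ]]
```

```bash
python3 -m crank '[[3,-0.45,-0.45,2,0,0,0],[3,0,0,2.2,0,0,0],[3,0,0,1.5,0,0,0],[3,0,0,0.8,0,0,0],[3,0,0,0.4,0,0,0],[3,0,0,0.2,0,0,0],[3,0,0,0,0,0,0]]'; python3 -c "
from h import *
go([.567,.3495,.0282],92)"
```

```text
time_s: 5.38
position: [0.5671, 0.3463, 0.1841]
ee_rot: [[-0.999, -0.035, 0.001], [-0.035, 0.999, 0.0], [-0.001, 0.0, -1.0]]
ft_force: [-0.6, 0.6, -0.2]
grip_width: 0.0382
grasp_force: 50.3
grasp [0.5672 0.3463 0.0294] shift cm BEFORE turn [0.01 0.32 0.12] turn about tool z 0.0 tilt [ 0.001  0.    -1.   ]
   shift AFTER turn [0.01 0.32 0.12]
```

```bash
python3 -m crank '[[3,0,0.3,0.1,0,0,0],[3,0,0,0,0,0,0],[4.5,0,0,0,0,0,0],[4.5,0,0,0,0,0,0],[4.5,0,0,0,0,0,0],[4.5,0,0,-1,0,0,0],[4.5,0,0,-3,0,0,0],[4.5,0,0,-4,0,0,0],[4.5,0,0,-2,0,0,0],[4.5,0,0,0,0,0,0]]'; python3 -c "
from h import *
c=eyes.camera_params('side');p,d=eyes.grab_frame('side');cv2.imwrite('pics/s3.png',p[300:,100:460])
go([.673,.158,.10],110)"
```

```text
time_s: 6.62
position: [0.5674, 0.3494, 0.2843]
ee_rot: [[-0.999, -0.035, 0.003], [-0.035, 0.999, 0.002], [-0.003, 0.002, -1.0]]
ft_force: [-0.2, -0.4, -0.8]
grip_width: 0.0449
grasp_force: 0.0
grasp [0.5668 0.3491 0.1279] shift cm BEFORE turn [ -9.95 -19.47   2.79] turn about tool z -18.0 tilt [ 0.  0. -1.]
   shift AFTER turn [ -3.45 -21.59   2.79]
```

View pics/s3.png

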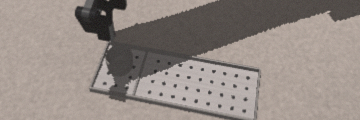

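```bash
python3 -m crank '[[5,0,0,0,0,0,-9],[5,0,0,0,0,0,-9],[5,-0.575,-3.6,0.45,0,0,0],[5,-0.575,-3.6,0.45,0,0,0],[5,-0.575,-3.6,0.45,0,0,0],[5,-0.575,-3.6,0.45,0,0,0],[5,-0.575,-3.6,0.45,0,0,0],[5,-0.575,-3.6,0.5,0,0,0],[5,0,0,0,0,0,0]]'
python3 - <<'E'
from h import *
c=eyes.camera_params('wrist');p,d=eyes.grab_frame('wrist');cv2.imwrite('pics/w4.png',p)
P=cloud(c,d)
m=((P[...,2]>.014)&(P[...,2]<.03)&(d>0)&(abs(P[...,0]-.65)<.06)&(abs(P[...,1]-.15)<.05)).astype(np.uint8)
k,L,S,C=cv2.connectedComponentsWithStats(m)
for i in range(1,k):
    if S[i,4]>200: print(C[i],S[i,4],cv2.minAreaRect(P[L==i][:,:2].astype(np.float32)))
go([.673,.158,.0255],110)
E
```

```text
time_s: 7.8
position: [0.6737, 0.153, 0.2524]
ee_rot: [[-0.942, -0.337, -0.003], [-0.337, 0.942, -0.004], [0.004, -0.003, -1.0]]
ft_force: [-0.4, -0.3, 0.5]
grip_width: 0.0503
grasp_force: 0.0
[286.2434555 189.3214078] 3438 ((0.6502702832221985, 0.14692799746990204), (0.08882824331521988, 0.014417627826333046), 18.976757049560547)
grasp [0.6724 0.1555 0.0981] shift cm BEFORE turn [-0.16  0.22  7.26] turn about tool z -0.2 tilt [-0.003 -0.002 -1.   ]
   shift AFTER turn [-0.16  0.22  7.26]
```

View pics/w4.png

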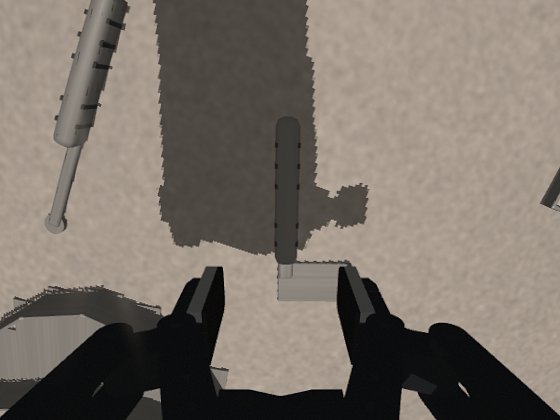

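```bash
python3 -m crank '[[5,0,0,2.5,0,0,0],[5,0,0,2.5,0,0,0],[5,0,0,1.5,0,0,0],[5,0,0,0.75,0,0,0],[5,0,0,0,0,0,0],[1.0,0,0,0,0,0,0],[1.0,0,0,0,0,0,0],[1.0,0,0,0,0,0,0],[1.0,0,0,0,0,0,0]]' 70; python3 -c "
from h import *
go([.673,.158,.0255],110)"
```

```text
time_s: 8.98
position: [0.6738, 0.158, 0.1839]
ee_rot: [[-0.94, -0.342, 0.002], [-0.342, 0.94, 0.0], [-0.002, -0.0, -1.0]]
ft_force: [0.2, -0.8, 5.9]
grip_width: 0.0116
grasp_force: 69.9
grasp [0.6741 0.1581 0.0292] shift cm BEFORE turn [0.1  0.03 0.37] turn about tool z -0.0 tilt [ 0.002  0.    -1.   ]
   shift AFTER turn [0.1  0.03 0.37]
```

```bash
python3 -m crank '[[3,0,0,0,0,0,0],[3,0,0,0,0,0,0],[3,0,0,0.5,0,0,0],[3,0,0,0,0,0,0],[1.0,0,0,0,0,0,0],[1.0,0,0,0,0,0,0],[1.0,0,0,0,0,0,0]]' 70;python3 -m crank '[[1.0,0,0,-1,0,0,0],[1.0,0,0,-2,0,0,0],[1.0,0,0,-3,0,0,0],[1,0,0,-2,0,0,0],[1.0,0,0,0,0,0,0]]'
python3 - <<'E'
from h import *
# target: retractor origin at tray local (0,-39), grip local (7,-19)
yaw=12;a=np.radians(yaw);R=np.array([[np.cos(a),-np.sin(a)],[np.sin(a),np.cos(a)]])
T=np.array([.475,-.328])+R@[.007,-.039-.019]
print(T);go([*T,.12],yaw+90)
c=eyes.camera_params('wrist');p,d=eyes.grab_frame('wrist');cv2.imwrite('pics/w5.png',p)
E
```

```text
time_s: 9.85
position: [0.6732, 0.158, 0.1777]
ee_rot: [[-0.94, -0.342, 0.0], [-0.342, 0.94, 0.0], [-0.0, -0.0, -1.0]]
ft_force: [0.1, 0.7, 0.2]
grip_width: 0.0123
grasp_force: 70.1
time_s: 10.48
position: [0.6741, 0.1581, 0.2604]
ee_rot: [[-0.94, -0.342, 0.004], [-0.342, 0.94, 0.001], [-0.004, -0.0, -1.0]]
ft_force: [-0.3, -0.1, -0.7]
grip_width: 0.0122
grasp_force: 70.1
[ 0.49390591 -0.38327718]
grasp [0.6748 0.1583 0.1057] shift cm BEFORE turn [ 35.51 -44.71  -1.57] turn about tool z 8.0 tilt [ 0.004  0.001 -1.   ]
   shift AFTER turn [ 28.95 -49.21  -1.54]
```

View pics/w5.png

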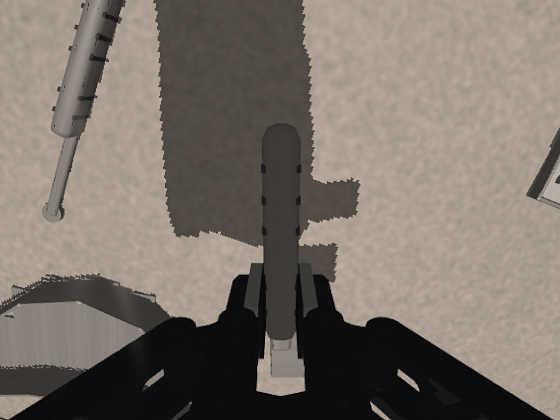

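```bash
python3 -m crank '[[1.0,0,0,0,0,0,8],[1,2.4,-4.1,0,0,0,0],[1,2.4,-4.1,0,0,0,0],[1,2.4,-4.1,0,0,0,0],[1,2.4,-4.1,0,0,0,0],[1,2.4,-4.1,0,0,0,0],[1,2.4,-4.1,0,0,0,0]]';python3 -m crank '[[1,2.4,-4.1,0,0,0,0],[1,2.4,-4.1,0,0,0,0],[1,2.4,-4.1,0,0,0,0],[1,2.4,-4.1,0,0,0,0],[1,2.4,-4.1,0,0,0,0],[1,2.4,-4.1,0,0,0,0],[1,0,0,0,0,0,0]]'
python3 - <<'E'
from h import *
go([.4939,-.3833,.025],102)
c=eyes.camera_params('wrist');p,d=eyes.grab_frame('wrist');cv2.imwrite('pics/w6.png',p)
E
```

```text
time_s: 11.4
position: [0.5823, -0.1139, 0.2565]
ee_rot: [[-0.978, -0.208, -0.002], [-0.208, 0.978, 0.0], [0.002, 0.001, -1.0]]
ft_force: [0.5, -0.9, -0.9]
grip_width: 0.0123
grasp_force: 70.0
time_s: 12.28
position: [0.4905, -0.3879, 0.2565]
ee_rot: [[-0.98, -0.201, -0.003], [-0.201, 0.98, -0.002], [0.003, -0.001, -1.0]]
ft_force: [-0.2, 0.8, -0.2]
grip_width: 0.0127
grasp_force: 70.0
grasp [ 0.49   -0.3882  0.1018] shift cm BEFORE turn [-0.51  0.41  7.68] turn about tool z -0.4 tilt [-0.003 -0.002 -1.   ]
   shift AFTER turn [-0.51  0.41  7.68]
```

View pics/w6.png

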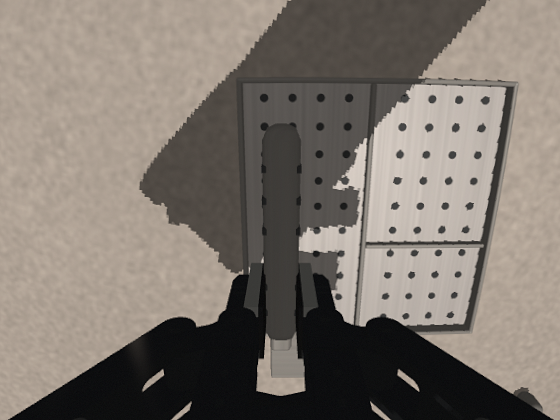

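Run:
```python
from h import *
c=eyes.camera_params('wrist')
W=np.r_[world(c,[(366,243),(374,84),(483,244)],z=.007),world(c,[(239,81),(517,83),(470,330)],z=.010)][:,:2]
L=np.array([[18.5,-3],[-85,-3],[18.5,80.5],[-88,-83.5],[-88,83.5],[88,83.5]])/1000
lm,wm=L.mean(0),W.mean(0);A=(L-lm).T@(W-wm)
a=np.arctan2(A[0,1]-A[1,0],A[0,0]+A[1,1]);R=np.array([[np.cos(a),-np.sin(a)],[np.sin(a),np.cos(a)]])
t=wm-R@lm;print(W.round(4).tolist(),'yaw',np.degrees(a),'tray',t,'res mm',((L@R.T+t-W)*1000).round(1).tolist())
for n,l in(('retL grip',(.007,-.058)),('bowl',(-.034,.0395)),('bur',(.0525,.0395))): print(n,(t+R@l).round(4))
go([*(t+R@[.007,-.058]),.025],np.degrees(a)+90)
```

```text
[[0.4945, -0.3267], [0.3966, -0.3494], [0.4792, -0.2469], [0.4113, -0.4264], [0.3763, -0.266], [0.5453, -0.2313]] yaw 12.046746250774628 tray [ 0.47819732 -0.3288122 ] res mm [[2.4, -1.2], [-0.9, -0.0], [0.2, 0.7], [-1.7, -2.4], [-1.6, 0.5], [1.5, 2.5]]
retL grip [ 0.4971 -0.3841]
bowl [ 0.4367 -0.2973]
bur [ 0.5213 -0.2792]
grasp [ 0.4917 -0.3849  0.1017] shift cm BEFORE turn [-0.56 -0.03  7.67] turn about tool z -0.3 tilt [-0.002  0.    -1.   ]
   shift AFTER turn [-0.56 -0.03  7.67]
```

```bash
python3 -m crank '[[1,-0.5,0.1,2.5,0,0,0],[1,0,0,2.5,0,0,0],[1,0,0,1.5,0,0,0],[1,0,0,0.6,0,0,0],[1,0,0,0.3,0,0,0],[1,0,0,0,0,0,0],[1,0,0,0,0,0,0]]'; python3 -c "
from h import *
go([.4965,-.384,.025],102)"
```

```text
time_s: 13.2
position: [0.4987, -0.3814, 0.1844]
ee_rot: [[-0.978, -0.208, 0.001], [-0.208, 0.978, -0.001], [-0.001, -0.001, -1.0]]
ft_force: [-0.7, 0.0, -1.1]
grip_width: 0.0121
grasp_force: 70.0
grasp [ 0.4989 -0.3815  0.0297] shift cm BEFORE turn [ 0.29 -0.19  0.47] turn about tool z -0.0 tilt [ 0.001 -0.001 -1.   ]
   shift AFTER turn [ 0.29 -0.19  0.47]
```

```bash
python3 -m crank '[[1,0.2,-0.1,0.2,0,0,0],[1,0,0,0.15,0,0,0],[1,0,0,0,0,0,0],[1,0,0,0,0,0,0]]'; python3 -c "
from h import *
go([.4965,-.384,.025],102)"
```

```text
time_s: 13.7
position: [0.4968, -0.3826, 0.1802]
ee_rot: [[-0.978, -0.208, 0.0], [-0.208, 0.978, 0.0], [-0.0, 0.0, -1.0]]
ft_force: [-1.0, 0.1, -0.8]
grip_width: 0.0124
grasp_force: 70.0
grasp [ 0.4968 -0.3825  0.0255] shift cm BEFORE turn [ 0.06 -0.14  0.05] turn about tool z 0.0 tilt [ 0.  0. -1.]
   shift AFTER turn [ 0.06 -0.14  0.05]
```

```bash
python3 -m crank '[[1,0,-0.1,0.1,0,0,0],[2.2,0,0,0,0,0,0],[2.2,0,0,0,0,0,0],[2.2,0,0,-0.5,0,0,0],[2.2,0,0,-2,0,0,0],[2.5,0,0,-4,0,0,0],[4,0,0,-4,0,0,0],[8,0,0,-1,0,0,0],[8.5,0,0,0,0,0,0]]' 60
python3 - <<'E'
from h import *
print(observe()['joints'])
go([.468,.0205,.11],13)
p,d=eyes.grab_frame('wrist');cv2.imwrite('pics/w7.png',p)
E
```

```text
time_s: 14.82
position: [0.4971, -0.3837, 0.2955]
ee_rot: [[-0.978, -0.208, 0.002], [-0.208, 0.978, -0.001], [-0.001, -0.001, -1.0]]
ft_force: [0.2, 1.1, -0.5]
grip_width: 0.0744
grasp_force: 0.0
[ 3.36085897e+01  3.58734171e+01 -7.63210173e-02  9.63255728e+01
  6.29774084e-02  4.76860114e+01  1.35507227e+02]
grasp [ 0.4974 -0.3838  0.1408] shift cm BEFORE turn [-5.53 40.17  3.03] turn about tool z 89.0 tilt [ 0.002 -0.001 -1.   ]
   shift AFTER turn [40.06  6.24  3.01]
```

View pics/w7.png

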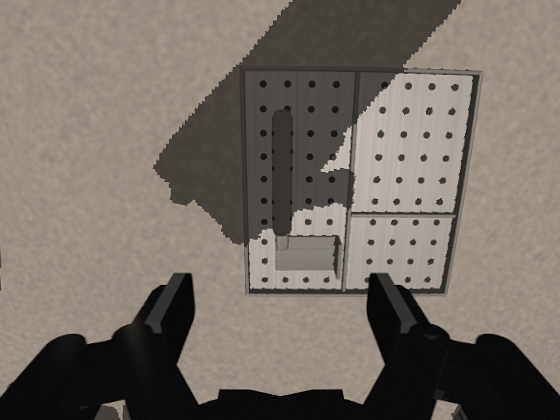

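```bash
python3 -m crank '[[8.5,-0.55,4,0.3,0,0,0],[8.5,0,0,0,0,0,10],[8.5,0,0,0,0,0,10],[8.5,0,0,0,0,0,10],[8.5,0,0,0,0,0,10],[8.5,0,0,0,0,0,10],[8.5,0,0,0,0,0,10],[8.5,0,0,0,0,0,10],[8.5,0,0,0,0,0,10],[8.5,0,0,0,0,0,9]]' 60; python3 -m crank '[[8.5,5.1,0.8,0.3,0,0,0],[8.5,5.1,0.8,0.3,0,0,0],[8.5,5.1,0.8,0.3,0,0,0],[8.5,5.1,0.8,0.3,0,0,0],[8.5,5.1,0.8,0.3,0,0,0],[8.5,5.1,0.8,0.3,0,0,0],[8.5,5.1,0.8,0.3,0,0,0],[8.5,0,0,0,0,0,0]]';  python3 - <<'E'
from h import *
c=eyes.camera_params('wrist');p,d=eyes.grab_frame('wrist')
P=cloud(c,d)
m=((P[...,2]>.02)&(P[...,2]<.05)&(d>0)&(abs(P[...,0]-.468)<.06)&(abs(P[...,1]-.02)<.06))
print(m.sum(),cv2.minAreaRect(P[m][:,:2].astype(np.float32)))
go([.468,.0205,.029],13)
E
```

```text
time_s: 16.12
position: [0.4935, -0.3429, 0.2896]
ee_rot: [[-0.22, 0.976, -0.003], [0.976, 0.22, 0.001], [0.002, -0.002, -1.0]]
ft_force: [0.4, 0.5, -0.7]
grip_width: 0.0853
grasp_force: 0.0
time_s: 17.12
position: [0.4672, 0.0215, 0.2688]
ee_rot: [[-0.233, 0.973, -0.003], [0.973, 0.233, 0.001], [0.002, -0.003, -1.0]]
ft_force: [1.0, -0.2, -0.2]
grip_width: 0.0849
grasp_force: 0.0
3701 ((0.46917998790740967, 0.018297554925084114), (0.059406910091638565, 0.05945321545004845), 76.59758758544922)
grasp [0.4671 0.0188 0.1144] shift cm BEFORE turn [0.14 0.14 8.54] turn about tool z 0.3 tilt [-0.003 -0.    -1.   ]
   shift AFTER turn [0.14 0.14 8.54]
```

```bash
python3 -m crank '[[8.5,0,0.15,3,0,0,0],[8.5,0,0,3,0,0,0],[8.5,0,0,2.5,0,0,0],[8.5,0,0,0,0,0,0],[5,0,0,0,0,0,0],[5,0,0,0,0,0,0],[5,0,0,0,0,0,0],[5,0,0,0,0,0,0]]' 50; python3 -c "
from h import *
go([.468,.0205,.029],13)"; python3 -m crank '[[5,0,0,-1,0,0,0],[5,0,0,-3,0,0,0],[5,0,0,-4,0,0,0],[5,0,0,0,0,0,0]]';python3 -c "
from h import *
go([.436,-.297,.11],12)"
```

```text
time_s: 18.18
position: [0.47, 0.0168, 0.1866]
ee_rot: [[-0.224, 0.975, 0.002], [0.975, 0.224, -0.0], [-0.001, 0.002, -1.0]]
ft_force: [-2.0, -1.8, 6.0]
grip_width: 0.0589
grasp_force: 52.3
grasp [0.4703 0.0168 0.0319] shift cm BEFORE turn [ 0.41 -0.14  0.29] turn about tool z -0.0 tilt [ 0.002 -0.    -1.   ]
   shift AFTER turn [ 0.41 -0.14  0.29]
time_s: 18.68
position: [0.471, 0.0176, 0.2683]
ee_rot: [[-0.225, 0.974, 0.006], [0.974, 0.225, 0.001], [-0.0, 0.006, -1.0]]
ft_force: [0.8, -0.1, -0.5]
grip_width: 0.0588
grasp_force: 54.0
grasp [0.472  0.0178 0.1136] shift cm BEFORE turn [-29.87 -10.6    0.29] turn about tool z 1.0 tilt [ 0.006  0.001 -1.   ]
   shift AFTER turn [-30.05 -10.07   0.3 ]
```

```bash
python3 -m crank '[[5,-4.27,-1.51,0,0,0,0],[5,-4.27,-1.51,0,0,0,0],[5,-4.27,-1.51,0,0,0,0],[5,-4.27,-1.51,0,0,0,0],[5,-4.27,-1.51,0,0,0,0],[5,-4.27,-1.51,0,0,0,0],[5,-4.27,-1.51,0,0,0,0],[5,0,0,0,0,0,1],[5,0,0,0,0,0,0]]';python3 -c "
from h import *
go([.436,-.297,.034],12)"
```

```text
time_s: 19.8
position: [0.4338, -0.2968, 0.2647]
ee_rot: [[-0.208, 0.978, -0.001], [0.978, 0.208, 0.001], [0.001, -0.001, -1.0]]
ft_force: [0.5, 0.7, -0.9]
grip_width: 0.0586
grasp_force: 53.9
grasp [ 0.4337 -0.2966  0.11  ] shift cm BEFORE turn [-0.1   0.22  7.6 ] turn about tool z 0.0 tilt [-0.001  0.001 -1.   ]
   shift AFTER turn [-0.1   0.22  7.6 ]
```

```bash
python3 -m crank '[[5,-0.1,0.2,2.5,0,0,0],[5,0,0,2.5,0,0,0],[5,0,0,1.3,0,0,0],[5,0,0,0.7,0,0,0],[5,0,0,0.4,0,0,0],[5,0,0,0,0,0,0],[5,0,0,0,0,0,0]]';python3 -c "
from h import *
go([.436,-.297,.034],12)"
```

```text
time_s: 20.68
position: [0.4363, -0.2983, 0.1917]
ee_rot: [[-0.208, 0.978, 0.001], [0.978, 0.208, -0.0], [-0.001, 0.001, -1.0]]
ft_force: [-0.5, -0.1, -0.8]
grip_width: 0.0583
grasp_force: 53.9
grasp [ 0.4365 -0.2983  0.037 ] shift cm BEFORE turn [ 0.14 -0.02  0.3 ] turn about tool z -0.0 tilt [ 0.001 -0.    -1.   ]
   shift AFTER turn [ 0.14 -0.02  0.3 ]
```

```bash
python3 -m crank '[[5,0.1,0,0.15,0,0,0],[5,0,0,0.1,0,0,0],[5,0,0,0,0,0,0],[6.7,0,0,0,0,0,0],[6.7,0,0,0,0,0,0],[6.7,0,0,-0.5,0,0,0],[6.7,0,0,-2.5,0,0,0],[6.7,0,0,-4,0,0,0],[6,0,0,-2,0,0,0],[6,0,0,0,0,0,0]]' 60
python3 - <<'E'
from h import *
print(observe()['joints'])
go([.4285,-.119,.11],122)
p,d=eyes.grab_frame('wrist');cv2.imwrite('pics/w8.png',p)
E
```

```text
time_s: 21.92
position: [0.4365, -0.2975, 0.2803]
ee_rot: [[-0.208, 0.978, 0.003], [0.978, 0.208, -0.001], [-0.002, 0.003, -1.0]]
ft_force: [-0.7, -1.3, -0.7]
grip_width: 0.0598
grasp_force: 0.0
[ 11.81593389  30.76743344  22.67650751 112.98496552 -18.12011823
  39.45018917  57.71230206]
grasp [ 0.437  -0.2977  0.1256] shift cm BEFORE turn [17.66  2.88  1.53] turn about tool z 70.0 tilt [ 0.003 -0.001 -1.   ]
   shift AFTER turn [  8.75 -15.61   1.5 ]
```

View pics/w8.png

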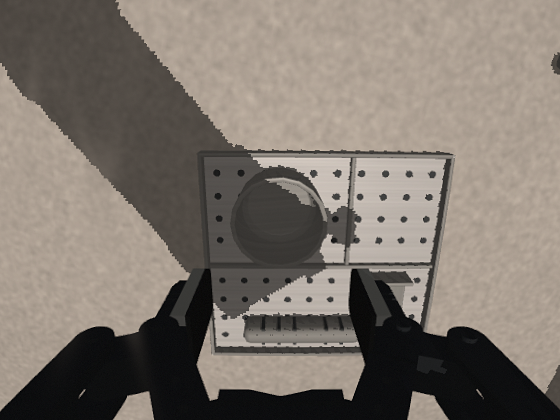

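```bash
python3 -m crank '[[6,0,0,0,0,0,10],[6,0,0,0,0,0,10],[6,0,0,0,0,0,10],[6,0,0,0,0,0,10],[6,0,0,0,0,0,10],[6,0,0,0,0,0,10],[6,0,0,0,0,0,10]]'; python3 -m crank '[[6,2.2,-3.9,0,0,0,0],[6,2.2,-3.9,0,0,0,0],[6,2.2,-3.9,0,0,0,0],[6,2.2,-3.9,0,0,0,0],[6,0,0,0,0,0,0],[6,0,0,0,0,0,0]]'
python3 - <<'E'
from h import *
c=eyes.camera_params('wrist');p,d=eyes.grab_frame('wrist')
P=cloud(c,d)
m=((P[...,2]>.018)&(P[...,2]<.05)&(d>0)&(abs(P[...,0]-.4285)<.05)&(abs(P[...,1]+.119)<.05))
print(m.sum(),cv2.minAreaRect(P[m][:,:2].astype(np.float32)))
go([.4285,-.119,.024],122)
E
```

```text
time_s: 22.85
position: [0.4355, -0.2968, 0.2775]
ee_rot: [[0.851, 0.525, -0.002], [0.525, -0.851, 0.001], [-0.001, -0.002, -1.0]]
ft_force: [-0.0, 0.9, 0.9]
grip_width: 0.0602
grasp_force: 0.0
time_s: 23.6
position: [0.4277, -0.1186, 0.2783]
ee_rot: [[0.848, 0.53, -0.001], [0.53, -0.848, -0.001], [-0.001, 0.0, -1.0]]
ft_force: [-0.5, 0.1, -0.3]
grip_width: 0.0599
grasp_force: 0.0
3287 ((0.42970117926597595, -0.12171902507543564), (0.06174856796860695, 0.023869913071393967), 31.39272689819336)
grasp [ 0.4277 -0.1193  0.1237] shift cm BEFORE turn [0.09 0.01 9.97] turn about tool z -0.1 tilt [-0.    -0.001 -1.   ]
   shift AFTER turn [0.09 0.01 9.97]
```

```bash
python3 -m crank '[[6,0.1,0.1,3,0,0,0],[6,0,0,3,0,0,0],[6,0,0,2.5,0,0,0],[6,0,0,1.4,0,0,0],[6,0,0,0,0,0,0],[1.8,0,0,0,0,0,0],[1.8,0,0,0,0,0,0],[1.8,0,0,0,0,0,0],[1.8,0,0,0,0,0,0],[1.8,0,0,0,0,0,0]]' 60; python3 -c "
from h import *
go([.4285,-.119,.024],122)"; python3 -m crank '[[1.8,0,0,-1,0,0,0],[1.8,0,0,-3,0,0,0],[1.8,0,0,-4,0,0,0],[1.8,0,0,-2.5,0,0,0],[1.8,0,0,0,0,0,0]]';python3 -c "
from h import *
go([.5206,-.2792,.13],12)"
```

```text
time_s: 24.9
position: [0.4297, -0.1187, 0.1807]
ee_rot: [[0.848, 0.53, 0.002], [0.53, -0.848, -0.0], [0.001, 0.001, -1.0]]
ft_force: [-0.1, -0.6, 6.2]
grip_width: 0.0223
grasp_force: 59.2
grasp [ 0.43   -0.1187  0.026 ] shift cm BEFORE turn [-0.14 -0.05  0.2 ] turn about tool z 0.0 tilt [ 0.002 -0.    -1.   ]
   shift AFTER turn [-0.14 -0.05  0.2 ]
time_s: 25.52
position: [0.4299, -0.1184, 0.2864]
ee_rot: [[0.848, 0.531, 0.004], [0.531, -0.848, 0.0], [0.003, 0.002, -1.0]]
ft_force: [0.1, 0.1, -1.6]
grip_width: 0.023
grasp_force: 58.9
grasp [ 0.4305 -0.1183  0.1317] shift cm BEFORE turn [-0.9  18.42  0.21] turn about tool z -70.0 tilt [ 0.004  0.    -1.   ]
   shift AFTER turn [-17.61   5.47   0.13]
```

```bash
python3 -m crank '[[1.8,0,0,0,0,0,-10],[1.8,0,0,0,0,0,-10],[1.8,0,0,0,0,0,-10],[1.8,0,0,0,0,0,-10],[1.8,0,0,0,0,0,-10],[1.8,0,0,0,0,0,-10],[1.8,0,0,0,0,0,-10]]'; python3 -m crank '[[1.8,-4.4,1.37,0,0,0,0],[1.8,-4.4,1.37,0,0,0,0],[1.8,-4.4,1.37,0,0,0,0],[1.8,-4.4,1.37,0,0,0,0],[1.8,0,0,0,0,0,0],[1.8,0,0,0,0,0,0]]'; python3 -c "
from h import *
go([.5206,-.2792,.028],12)"
```

```text
time_s: 26.4
position: [0.4288, -0.1182, 0.284]
ee_rot: [[-0.214, 0.977, -0.001], [0.977, 0.214, 0.0], [0.001, -0.001, -1.0]]
ft_force: [0.7, -0.2, -1.0]
grip_width: 0.0228
grasp_force: 58.8
time_s: 27.15
position: [0.5189, -0.2785, 0.2836]
ee_rot: [[-0.208, 0.978, -0.002], [0.978, 0.208, 0.002], [0.002, -0.002, -1.0]]
ft_force: [-0.8, 1.4, -0.0]
grip_width: 0.0225
grasp_force: 58.9
grasp [ 0.5186 -0.2783  0.1289] shift cm BEFORE turn [-0.15  0.2  10.09] turn about tool z 0.0 tilt [-0.002  0.002 -1.   ]
   shift AFTER turn [-0.15  0.2  10.09]
```

```bash
python3 -m crank '[[1.8,-0.15,0.2,3,0,0,0],[1.8,0,0,3,0,0,0],[1.8,0,0,2.3,0,0,0],[1.8,0,0,1,0,0,0],[1.8,0,0,0.5,0,0,0],[1.8,0,0,0,0,0,0],[1.8,0,0,0,0,0,0]]'; python3 -c "
from h import *
go([.5206,-.2792,.028],12)"
```

```text
time_s: 28.02
position: [0.5221, -0.2804, 0.1875]
ee_rot: [[-0.208, 0.978, 0.001], [0.978, 0.208, -0.0], [-0.001, 0.001, -1.0]]
ft_force: [0.6, 0.9, -0.7]
grip_width: 0.0225
grasp_force: 58.9
grasp [ 0.5223 -0.2805  0.0328] shift cm BEFORE turn [ 0.16 -0.14  0.48] turn about tool z 0.0 tilt [ 0.001 -0.    -1.   ]
   shift AFTER turn [ 0.16 -0.14  0.48]
```

```bash
python3 -m crank '[[1.8,0.1,-0.1,0.2,0,0,0],[1.8,0,0,0.15,0,0,0],[1.8,0,0,0.1,0,0,0],[1.8,0,0,0,0,0,0],[3.2,0,0,0,0,0,0],[3.2,0,0,0,0,0,0],[3.2,0,0,-0.5,0,0,0],[3.2,0,0,-3,0,0,0],[3.2,0,0,-4,0,0,0],[5,0,0,-2,0,0,0]]' 70; python3 -m crank '[[5,0,0,0,0,0,-10.5],[5,0,0,0,0,0,-10.5],[5,0,0,0,0,0,-10.5],[5,0,0,0,0,0,-10.5],[5,0,0,0,0,0,-10.5],[5,0,0,0,0,0,-10.5],[5,0,0,0,0,0,-10],[5,0,0,0,0,0,0]]';python3 - <<'E'
from h import *
go([.6674,-.157,.11],85)
p,d=eyes.grab_frame('wrist');cv2.imwrite('pics/w9.png',p)
E
```

```text
time_s: 29.28
position: [0.521, -0.28, 0.2793]
ee_rot: [[-0.208, 0.978, 0.003], [0.978, 0.208, -0.001], [-0.002, 0.002, -1.0]]
ft_force: [-0.2, -0.3, -0.0]
grip_width: 0.0486
grasp_force: 0.0
time_s: 30.28
position: [0.5203, -0.2797, 0.277]
ee_rot: [[-0.996, 0.089, -0.0], [0.089, 0.996, 0.001], [0.0, 0.001, -1.0]]
ft_force: [0.3, 0.3, 0.9]
grip_width: 0.05
grasp_force: 0.0
grasp [ 0.5203 -0.2796  0.1223] shift cm BEFORE turn [-13.57  13.52   1.23] turn about tool z -0.1 tilt [-0.     0.001 -1.   ]
   shift AFTER turn [-13.59  13.49   1.23]
```

View pics/w9.png

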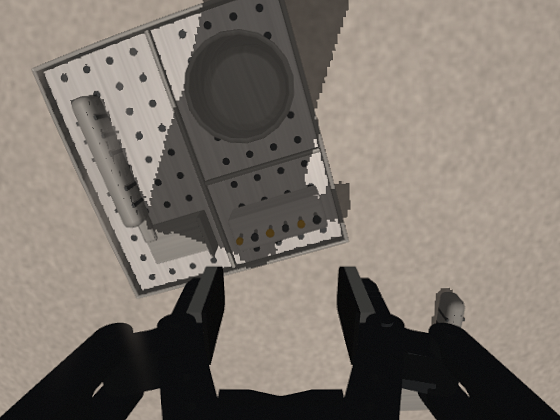

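```bash
python3 -m crank '[[5,-3.39,3.38,0.4,0,0,0],[5,-3.39,3.38,0.4,0,0,0],[5,-3.39,3.38,0.4,0,0,0],[5,-3.39,3.38,0.4,0,0,0],[5,0,0,0,0,0,0],[5,0,0,0,0,0,0]]'
python3 - <<'E'
from h import *
c=eyes.camera_params('wrist');p,d=eyes.grab_frame('wrist')
P=cloud(c,d)
m=((P[...,2]>.014)&(P[...,2]<.03)&(d>0)&(abs(P[...,0]-.6425)<.06)&(abs(P[...,1]+.155)<.03)).astype(np.uint8)
k,L,S,C=cv2.connectedComponentsWithStats(m)
for i in range(1,k):
    if S[i,4]>200: print(C[i],S[i,4],cv2.minAreaRect(P[L==i][:,:2].astype(np.float32)))
go([.6674,-.157,.0225],85)
E
```

```text
time_s: 31.08
position: [0.667, -0.1569, 0.2608]
ee_rot: [[-0.996, 0.089, -0.001], [0.089, 0.996, -0.001], [0.001, -0.001, -1.0]]
ft_force: [0.0, -1.8, 0.3]
grip_width: 0.0499
grasp_force: 0.0
[277.74208566 183.89323402] 3222 ((0.6425054669380188, -0.15707819163799286), (0.014356972649693489, 0.08882232755422592), 85.96185302734375)
grasp [ 0.6665 -0.158   0.1063] shift cm BEFORE turn [-0.09  0.12  8.38] turn about tool z -0.2 tilt [-0.001 -0.001 -1.   ]
   shift AFTER turn [-0.09  0.11  8.38]
```

```bash
python3 -m crank '[[5,-0.1,0,3,0,0,0],[5,0,0,3,0,0,0],[5,0,0,1.6,0,0,0],[5,0,0,0.8,0,0,0],[3.5,0,0,0,0,0,0],[1,0,0,0,0,0,0],[1,0,0,0,0,0,0],[1,0,0,0,0,0,0],[1,0,0,0,0,0,0]]' 70; python3 -c "
from h import *
go([.6674,-.157,.0225],85)"
```

```text
time_s: 32.25
position: [0.6691, -0.1569, 0.1786]
ee_rot: [[-0.996, 0.087, 0.002], [0.087, 0.996, -0.0], [-0.002, -0.0, -1.0]]
ft_force: [-0.9, 0.1, 5.4]
grip_width: 0.0125
grasp_force: 70.9
grasp [ 0.6695 -0.157   0.0239] shift cm BEFORE turn [ 0.2  -0.02  0.14] turn about tool z 0.0 tilt [ 0.002 -0.    -1.   ]
   shift AFTER turn [ 0.2  -0.02  0.14]
```

```bash
python3 -m crank '[[1,0,0,-1,0,0,0],[1,0,0,-3,0,0,0],[1,0,0,-4,0,0,0],[1,0,0,-0.5,0,0,0],[1,0,0,0,0,0,-7],[1,0,0,0,0,0,0]]';python3 -c "
from h import *
go([.457,.362,.105],92)"
```

```text
time_s: 33.0
position: [0.6679, -0.1567, 0.2615]
ee_rot: [[-0.999, -0.034, -0.001], [-0.034, 0.999, 0.001], [0.001, 0.001, -1.0]]
ft_force: [-0.7, 0.1, -1.0]
grip_width: 0.0126
grasp_force: 69.9
grasp [ 0.6677 -0.1566  0.1068] shift cm BEFORE turn [19.29 52.54  0.24] turn about tool z -0.0 tilt [-0.001  0.001 -1.   ]
   shift AFTER turn [19.25 52.56  0.24]
```

```bash
python3 -m crank '[[1,1.6,4.38,0,0,0,0],[1,1.6,4.38,0,0,0,0],[1,1.6,4.38,0,0,0,0],[1,1.6,4.38,0,0,0,0],[1,1.6,4.38,0,0,0,0],[1,1.6,4.38,0,0,0,0],[1,1.6,4.38,0,0,0,0]]';python3 -m crank '[[1,1.6,4.38,0,0,0,0],[1,1.6,4.38,0,0,0,0],[1,1.6,4.38,0,0,0,0],[1,1.6,4.38,0,0,0,0],[1,1.6,4.38,0,0,0,0],[1,0,0,0,0,0,0],[1,0,0,0,0,0,0]]'
python3 - <<'E'
from h import *
p,d=eyes.grab_frame('wrist');cv2.imwrite('pics/w10.png',p)
go([.457,.362,.0259],92)
E
```

```text
time_s: 33.88
position: [0.5448, 0.147, 0.2617]
ee_rot: [[-0.999, -0.032, -0.001], [-0.032, 0.999, -0.0], [0.001, -0.0, -1.0]]
ft_force: [1.5, 0.0, -1.5]
grip_width: 0.0125
grasp_force: 69.9
time_s: 34.75
position: [0.4581, 0.3612, 0.2617]
ee_rot: [[-0.999, -0.033, -0.001], [-0.033, 0.999, -0.001], [0.001, -0.001, -1.0]]
ft_force: [-0.1, -0.8, -1.9]
grip_width: 0.0124
grasp_force: 69.9
grasp [0.4586 0.3603 0.1071] shift cm BEFORE turn [0.15 0.19 8.12] turn about tool z -0.1 tilt [-0.    -0.002 -1.   ]
   shift AFTER turn [0.15 0.19 8.12]
```

View pics/w10.png

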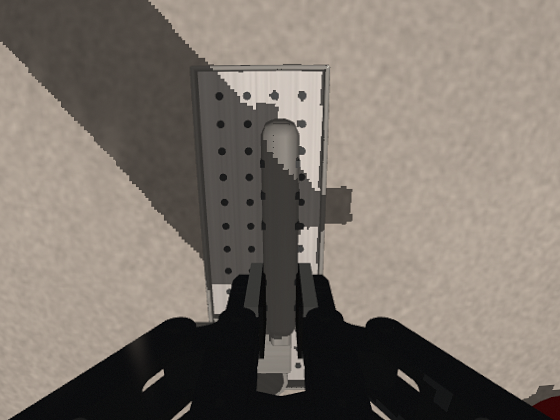

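```bash
python3 - <<'E'
from h import *
c=eyes.camera_params('wrist');W=world(c,[(193,67),(328,67)],z=.010)[:,:2];print(W,W.mean(0),'expect',.480-.1195,.347-.0042)
E
python3 -m crank '[[1,0.1,0,2.5,0,0,0],[1,0,0,2.5,0,0,0],[1,0,0,1.8,0,0,0],[1,0,0,0.6,0,0,0],[1,0,0,0.3,0,0,0],[1,0,0,0,0,0,0],[1,0,0,0,0,0,0]]';python3 -c "
from h import *
go([.457,.362,.0259],92)"
```

```text
[[0.36507886 0.30559854]
 [0.36284642 0.38413146]] [0.36396264 0.344865  ] expect 0.3605 0.3428
time_s: 35.67
position: [0.4574, 0.362, 0.1859]
ee_rot: [[-0.999, -0.035, 0.001], [-0.035, 0.999, 0.001], [-0.001, 0.001, -1.0]]
ft_force: [-0.1, -1.2, -0.7]
grip_width: 0.0122
grasp_force: 69.9
grasp [0.4575 0.3621 0.0312] shift cm BEFORE turn [ 0.05 -0.01  0.53] turn about tool z 0.0 tilt [ 0.001  0.001 -1.   ]
   shift AFTER turn [ 0.05 -0.01  0.53]
```

```bash
python3 -m crank '[[1,0,0,0.25,0,0,0],[1,0,0,0.15,0,0,0],[1,0,0,0.1,0,0,0],[1,0,0,0,0,0,0],[2.2,0,0,0,0,0,0],[2.2,0,0,0,0,0,0],[2.2,0,0,-0.5,0,0,0],[2.2,0,0,-3,0,0,0],[2.5,0,0,-4,0,0,0],[4,0,0,-4,0,0,0]]';python3 -m crank '[[5,3,3,-3,0,0,0],[5,3,5,-3,0,0,0],[5,3,5,-3,0,0,0],[5,2,5,0,0,0,0],[5,0,5,0,0,0,0],[5,0,5,0,0,0,0],[5,0,0,0,0,0,0]]'
python3 - <<'E'
from h import *
for n in('top','side'):
    c=eyes.camera_params(n);p,d=eyes.grab_frame(n);P=cloud(c,d)
    cv2.imwrite(f'pics/{n}F.png',p)
    z=P[...,2]
    m=((z>.013)&(z<.06)&(d>0)&(P[...,0]>.36)&(P[...,0]<.75)&(abs(P[...,1])<.44)).astype(np.uint8)
    k,L,S,C=cv2.connectedComponentsWithStats(m)
    for i in range(1,k):
        if S[i,4]<40: continue
        q=P[L==i];(cx,cy),(w,h),a=cv2.minAreaRect(q[:,:2].astype(np.float32))
        ps=[]
        for t,yw in(((.4775,-.3288),12),((.480,.3468),2)):
            b=np.radians(yw);R=np.array([[np.cos(b),-np.sin(b)],[np.sin(b),np.cos(b)]]);ps.append((R.T@(np.array([cx,cy])-t)).round(3).tolist())
        print(n,C[i].round(),round(cx,3),round(cy,3),'size',round(w,3),round(h,3),round(a,1),'z',np.percentile(q[:,2],[50,95]).round(3),ps)
E
```

```text
time_s: 36.92
position: [0.4571, 0.3617, 0.2966]
ee_rot: [[-0.999, -0.035, 0.0], [-0.035, 0.999, 0.0], [-0.0, 0.0, -1.0]]
ft_force: [1.2, 0.7, -0.2]
grip_width: 0.0396
grasp_force: 0.0
time_s: 37.8
position: [0.3379, 0.6365, 0.3817]
ee_rot: [[-0.999, -0.04, -0.001], [-0.04, 0.999, 0.002], [0.001, 0.002, -1.0]]
ft_force: [0.3, -0.8, 0.2]
grip_width: 0.0501
grasp_force: 0.0
top [436. 149.] 0.737 -0.366 size 0.026 0.01 9.8 z [0.03  0.043] [[0.246, -0.09], [0.232, -0.721]]
top [281. 192.] 0.622 0.019 size 0.014 0.089 85.3 z [0.02  0.024] [[0.213, 0.31], [0.13, -0.333]]
top [144. 210.] 0.567 0.35 size 0.038 0.037 46.8 z [0.03  0.036] [[0.229, 0.645], [0.087, -0.0]]
top [404. 235.] 0.521 -0.28 size 0.024 0.065 11.3 z [0.027 0.038] [[0.053, 0.039], [0.019, -0.628]]
top [447. 255.] 0.473 -0.387 size 0.087 0.017 11.5 z [0.021 0.026] [[-0.016, -0.056], [-0.032, -0.733]]
top [137. 267.] 0.43 0.36 size 0.086 0.017 2.1 z [0.021 0.026] [[0.097, 0.684], [-0.05, 0.015]]
top [412. 270.] 0.434 -0.293 size 0.057 0.06 1.8 z [0.036 0.046] [[-0.035, 0.044], [-0.068, -0.638]]
side [251. 116.] 0.735 -0.364 size 0.028 0.011 9.1 z [0.028 0.042] [[0.245, -0.088], [0.231, -0.719]]
side [346. 127.] 0.479 -0.384 size 0.076 0.021 15.2 z [0.02  0.024] [[-0.01, -0.054], [-0.026, -0.73]]
side [325. 144.] 0.52 -0.288 size 0.028 0.09 10.6 z [0.027 0.039] [[0.05, 0.031], [0.018, -0.635]]
side [251. 216.] 0.62 0.021 size 0.018 0.088 84.8 z [0.02  0.022] [[0.212, 0.312], [0.128, -0.331]]
side [219. 359.] 0.566 0.351 size 0.039 0.039 29.5 z [0.027 0.035] [[0.228, 0.647], [0.086, 0.001]]
```

View pics/sideF.png

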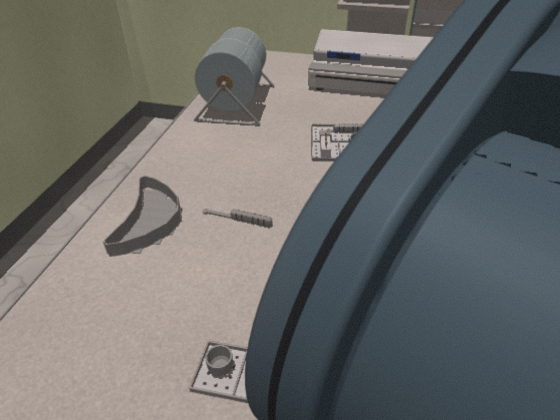

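View pics/topF.png

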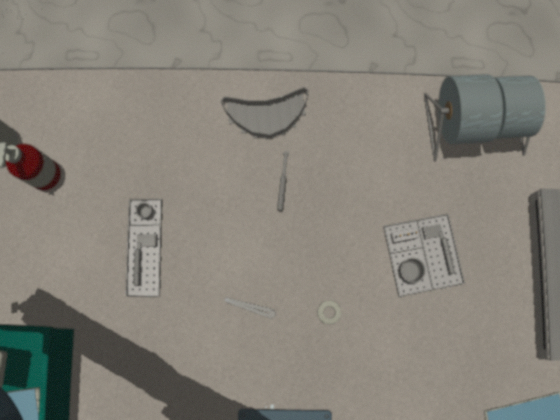

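```bash
python3 -c "
from plant import job_done
print(job_done())"
```

```text
the job is handed in; nothing more can be done
None
```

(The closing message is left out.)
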